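# Unwedge and unlatch the wall cabinet

## Task

The small wall cabinet's door is wedged and latched. Ease the orange wedge back out from under the door and lay it flat on its base in the wooden tray; then thumb the latch's tab down so that its hook tips up, draw the door open with the tab held down, and leave the door standing square to the cabinet or a little beyond. Be gentle with latch and door, and leave everything else as it stands.

Things in the scene. Friction and masses are not known exactly. Their poses are not given: they have to be found in the camera images.
- cabinet: small white wall cabinet on a grey melamine board, fixed. Origin: bench level, below the middle of the shut door's outer face; x points into the cabinet, y to its left (hinge side) seen from the robot, z up. Board: x -130 to 200 mm, y +-180, top at z 18. Carcass x 18 to 178, y +-160. Shut door: x 0 to 18, y -156 to 158, z 26 to 329 (all on it is about 3 mm higher while the wedge is in)
- top_edge (a point): middle of the front upper edge of the cabinet's wooden top board, 354 mm above the bench; the board is 16 mm thick, 340 mm wide and overhangs the shut door's outer face by 18 mm, so that an upright tool has no room at the latch: it must lean back towards the robot
- door (a joint): the swing door, 1.3 kg, hinged at its left edge on lift-off hinges on which it can ride up by 7 mm. 0 = shut, grows as it swings out towards the robot, 1.57 = square to the cabinet, stop at 1.9 rad. A friction of 0.12 N m holds it where it is left. Only the latch and the wedge keep it shut: the magnetic catch is feeble
- door_hinge (a point): point on the vertical hinge axis, at the height of the door's top edge; the axis lies in the plane of the door's inner face, 18 mm behind the outer one. Its x and y axes turn with the door: x to the door's inside, y along the door away from its free edge
- door_edge (a point): middle of the door's thickness at the top corner of its free edge, 320 mm from the hinge axis. Moves with the door. Through the gap of a door ajar a fingertip can reach down behind its top edge and push it on
- latch (a joint): thumb latch, a brass rocker through the door: pressing its outer tab down tips its inner hook up. Level pivot along the door, 9 mm behind the outer face, 240 mm above the bench. 0 = at rest; the hook clears its fixed strike from 0.19 rad; stop at 0.27. A spring returns it (2.5 N at the tab to start, 7 N at the stop), so the tab must be kept down until the door is past 0.06 rad
- latch_tab (a point): upper face of the thumb tab, 31 mm out from the door, 40 mm from the pivot, near the door's free edge. Tab 32 mm wide, reaching 46 mm out; its last 4 mm are a lip turned up 8 mm, behind which a fingertip can draw the door. From 35 mm below it stands a black bow handle, 80 mm tall, 39 mm out. Axes at rest: x to the door's inside, y along the door to the hinge
- wedge: orange rubber wedge, 120 mm long, 44 wide, 24 thick at the near end, 4 at the thin end; 0.13 kg. Origin: middle of its underside; x points to the thin end, z up. It lies on the melamine board (top 18 mm above the bench), nearly square to the door, its thin end some 42 mm beneath the door, which rests on it. Pulling it straight back takes 10 to 22 N until it comes free after about 45 mm
- tray: low brown wooden tray on the bench to the right, outside 215 (x) by 150 (y) by 28 mm high, walls and floor 5 mm; fixed. Origin: middle of its underside
- hook_tin: open steel tin of hooks, 80 mm across, 62 mm high, on the cabinet's floor
- jam_jar: glass jam jar with silver lid, 68 mm across, 98 mm high, on the cabinet's floor
- stud_finder: grey plastic stud finder 62 by 120 by 26 mm, on the cabinet's half-depth shelf
- nut_driver: blue-handled nut driver 200 mm long, 29 mm thick, lying on the bench
- tape_measure: yellow tape measure 70 by 38 by 66 mm on the bench
- screw_box: cardboard box of screws 55 by 85 by 45 mm on the bench
- torpedo_level: aluminium torpedo level 230 by 44 by 20 mm lying on the bench
Not all that is in view belongs to the job. Of the things like the wedge, leave any that is green or purple; of the rest the larger one is meant.

How it is judged:
On the way, in this order (a step that is already met when the one before it is completed fails the run):
1. the wedge lies flat in the tray, the door still shut (x of wedge in the frame of tray between -0.075 and 0.075 m and y of wedge in the frame of tray between -0.045 and 0.045 m and z of wedge in the frame of tray below 0.016 m and angle between wedge's own z axis and vertical below 0.15 rad and value of joint door below 0.05 rad), for 0.2 s.
2. the fingers press the latch's tab down until its hook is tipped up clear of the strike, the door still shut (value of joint latch above 0.17 rad and contact force between the fingers and latch above 0.5 N and value of joint door below 0.05 rad), for 0.05 s.
3. the door is drawn ajar (value of joint door above 0.15 rad), for 0.05 s.
At the end, for the whole second after the job is handed in: the wedge lies flat on its base in the tray (centre within 75 mm and 45 mm of the tray's, tilt under 0.15 rad, at rest); the door stands at rest (under 0.2 rad/s), open at least 1.3 rad (75 degrees; its stop is at 1.9); the latch is back at rest (under 0.06 rad) (x of wedge in the frame of tray between -0.075 and 0.075 m and y of wedge in the frame of tray between -0.045 and 0.045 m and z of wedge in the frame of tray below 0.016 m and angle between wedge's own z axis and vertical below 0.15 rad and linear speed of wedge below 0.02 m/s and value of joint door above 1.3 rad and velocity of joint door between -0.2 and 0.2 rad/s and value of joint latch below 0.06 rad); the robot touches nothing.
It fails at once if anything kept in the cabinet or lying on the bench is shifted by more than 15 mm (distance of any of hook_tin, jam_jar, stud_finder, nut_driver, tape_measure, screw_box, torpedo_level from where it was at the start of the episode above 0.015 m).
It fails at once if the latch is leant on: more than 30 N between fingers and latch (contact force between the fingers and latch above 30 N).
It fails at once if the door is flung (faster than 2.5 rad/s) (velocity of joint door above 2.5 rad/s).
It fails at once if the wedge is jerked (faster than 0.4 m/s while still in front of or under the door) (linear speed of wedge above 0.4 m/s and x of wedge in the frame of cabinet above -0.065 m and z of wedge in the frame of cabinet below 0.03 m).
It also fails if it takes over 72 s, if anything falls off the work surface, if the arm or the gripper's body presses on something with over 40 N, if the wrist force passes 120 N, or if a joint passes its speed limit or range.

## Robot

A 7-joint arm with a two-finger parallel gripper is mounted at the origin on the work surface. World frame = base frame: x ahead of the robot, y to its left, z up, the work surface at z = 0. Lengths are in m, angles in rad, forces in N, time in s.
With the tool pointing down it reaches from about 0.425 to 0.875 m from the base axis. Payload 8.4 kg.
Tool frame: the origin (TCP) lies at the very end of the fingers, on their centre line; the grasp point (between the pads) lies 19 mm behind it; z points along the fingers, y is the line along which they close (so a half turn about z gives the same grasp; the last joint's range is limited). The gripper opens to 85 mm and grips with 20 to 120 N. Pads are 22 mm wide; open, the fingers measure 114 mm over their backs; the gripper's body (76 mm by 85 mm) begins 54 mm behind the grasp point. The pads swing forward as they close: fully open they stand 13 mm farther back than shut.
Start: joints at [1.021, 0.333, 0.04, 1.465, -0.013, 1.343, -0.059], TCP at [0.283, -0.585, 0.231] pointing down, gripper open.
Joint ranges: [-2.58, 2.58], [-0.38, 2.09], [-1.3, 1.39], [0.25, 2.4], [-1.5, 4.64], [0.08, 2.09], [-2.65, 2.65]. Speed limits (rad/s): [2.22, 2.22, 2.79, 2.79, 3.14, 3.14, 3.14].

## Interface

Orientations are given as [roll, pitch, yaw] about the fixed x, y, z axes, in that order (R = Rz(yaw) Ry(pitch) Rx(roll)).
In Python, from plant import robot gives the robot as it stands.
- The arm moves only by the tool apply_moves, never from a script. Its argument "commands" is one flat list of numbers, 4 for each row, row after row: the shift along the world's x, y, z each as a share of 200 mm, from -1 to 1, then the turn about the world's z as a share of 2 rad, from -1 to 1. A call has 1 to 10 rows; each row shifts and turns the commanded pose from where the row before left it; what a row does not reach is not made up. A row lasts 1/10 s, in which the tool goes at most 50 mm and 8.59 degrees, less where a joint would pass 70% of its speed; a pose out of reach is approached as far as the arm can. A call with a number of a shift or a turn outside -1 to 1 is refused whole. A call with a gripper value outside its range is refused whole. "jaw" is the closure in counts, from 0 (fully open) to 255 (shut), set as the call begins (left out, the last holds). The fingers move at their own pace and stop on an object; the grip force is fixed at half the most. Time passes only in rows, so rows that do not move let the fingers close. It gives the time, the measured TCP pose, the force, the opening and the grip force at its end, in the units of the state.
- robot.get_state(): the state, without advancing time (a new reading comes with each control period).
- robot.snapshot(name): name is "scene" or "side" or "wrist"; returns a dict with "img" (480x640x3 uint8, red, green, blue), "mtx" (3x3 intrinsics, pixels), "R" (3x3) and "t" (3): a world point X has camera coordinates R X + t; the wrist camera has in their place "tool_from_camera" (4x4, takes a point from camera to tool coordinates, whose origin is the TCP and whose axes are the flange's). Camera axes: x right, y down, z forward; pixel columns grow to the right and rows downward; lengths in m; the calibration is good to about 2 mm. A picture is of the moment at which its call begins: read the wrist's pose just before it. There is no depth.
- robot.hand_in(): hands the job in; it is judged then, once.
Trained networks look in the newest picture that a camera, given by its name, has taken for a name from the list of things; names that differ only in an ending like _2 or _b are one class to them, and where a whole thing is asked for, a point or a joint stands for the part that bears it (a point fixed in the world has none). Each returns a list of dicts, best first, with "p" (0 to 1); they miss things now and then, are a little off and sometimes report something else, mostly with a low value. They report only what shows in the picture. A call takes as long as a camera call. They do not tell look-alikes from the thing itself.
- robot.silhouettes(name, camera): "region" (480x640 bool, what is visible of it).
- robot.spot_point(name, camera): "position" ([x, y, z] in m, in the coordinates of the camera as it stood for that picture, good to about 4 mm: a listed point, or the origin of a listed thing).
The state is a dict: "time": time; "q": joint angles; "qd": joint speeds; "joint_efforts": joint torques, N m; "tool_pos": TCP position; "tool_rot": TCP orientation; "contact_force": force on the tool from outside, world axes, zero at the start; "moment": the same for the moment, N m; "gripper_width": finger opening in m; "grip_force": force on a finger pad.
Only numpy, scipy, OpenCV 4.12 (cv2) and the standard library are available. Lean on these libraries where they do the work, as an engineer would, in place of code of your own. Each camera call takes 0.05 s, during which the arm holds its last target. There are 200 camera calls.

## Working session

There is one attempt and no reset: what is moved stays moved. The work goes in short steps, Python scripts to look and compute and a tool call to move; the robot and the scene stay as the last step left them, time stands still between calls to the robot, and variables do not carry over. Pictures are saved under pics/ and viewed, at most 10 in all, crops included, and the job is handed in when it is done.

Besides the shell and the picture viewer there is one more tool, called as a command line: name --argument value ..., lists and objects as JSON in quotes. apply_moves: Moves the arm, as the interface text tells. Its arguments: {"type":"object","properties":{"commands":{"type":"array","items":{"type":"number"}},"jaw":{"type":"number"}},"required":["commands"]}

```bash
ls; mkdir -p pics
cat > h.py <<'E'
from plant import robot
import numpy as np, cv2
from scipy.spatial.transform import Rotation as Ro
def snap(n,f=None,crop=None):
    st=robot.get_state(); s=robot.snapshot(n)
    if n=="wrist":
        T=np.eye(4);T[:3,:3]=Ro.from_euler('xyz',st["tool_rot"]).as_matrix();T[:3,3]=st["tool_pos"]
        s["W"]=T@s["tool_from_camera"]
    else:
        W=np.eye(4);W[:3,:3]=s["R"].T;W[:3,3]=-s["R"].T@s["t"];s["W"]=W
    if f:
        im=s["img"][:,:,::-1]
        if crop: im=cv2.resize(im[crop[1]:crop[3],crop[0]:crop[2]],None,fx=crop[4],fy=crop[4])
        cv2.imwrite(f"pics/{f}.png",im)
    return s
def spot(n,c,s):
    return [(round(d["p"],2),(s["W"][:3,:3]@d["position"]+s["W"][:3,3]).round(4),(lambda u:(u[:2]/u[2]).round())(s["mtx"]@np.array(d["position"]))) for d in robot.spot_point(n,c)]
E
python3 - <<'E'
from h import *
print(robot.get_state())
for c in("scene","side"):
    s=snap(c,c+"0")
    print(c,"campos",s["W"][:3,3])
    for n in("cabinet","top_edge","door_hinge","door_edge","latch_tab","wedge","tray","nut_driver","tape_measure","screw_box","torpedo_level"):
        print(n,spot(n,c,s))
E
```

```text
pics
{'time': 0.0, 'q': array([ 1.02080042,  0.33391253,  0.03986213,  1.46630377, -0.0134201 ,
        1.34329664, -0.05848644]), 'qd': array([-0.00227472, -0.00073538,  0.00067875,  0.0007462 ,  0.00078389,
        0.00031623, -0.00088434]), 'joint_efforts': array([ 1.46559842e-04, -6.58559704e+01,  1.36582185e+00, -4.05554867e+01,
        1.67423818e-02,  1.27777652e-02, -2.87860598e-05]), 'tool_pos': array([ 0.28297397, -0.58464787,  0.23040415]), 'tool_rot': array([-3.13994063e+00,  8.88580783e-05,  4.50798371e-01]), 'contact_force': array([ 0.21086269, -0.23037116, -0.61763134]), 'moment': array([-0.05723666, -0.04565423, -0.00897819]), 'grip_force': 0.0, 'gripper_width': 0.0852102324007407}
scene campos [ 0.84300211 -0.26319468  1.61899068]
cabinet []
top_edge [(0.67, array([0.6334, 0.0268, 0.3563]), array([337., 263.])), (0.58, array([ 0.3474, -0.2253,  0.0009]), array([215., 289.]))]
door_hinge []
door_edge [(0.6, array([ 0.6602, -0.1275,  0.3313]), array([303., 315.]))]
latch_tab [(0.38, array([ 0.6196, -0.0913,  0.2423]), array([302., 301.]))]
wedge [(0.67, array([ 0.3978,
[... 1071 characters left out ...]
-0.0857,  0.2443]), array([371., 209.]))]
wedge [(0.9, array([ 0.6319, -0.054 ,  0.0176]), array([350., 237.])), (0.8, array([ 0.2451, -0.3468, -0.0024]), array([457., 387.])), (0.65, array([ 0.3975, -0.1205,  0.0027]), array([371., 321.])), (0.55, array([ 0.4085,  0.3109, -0.0049]), array([214., 307.]))]
tray [(0.68, array([ 0.521 , -0.3365, -0.0009]), array([449., 282.])), (0.35, array([ 0.7251, -0.2792, -0.0029]), array([427., 214.]))]
nut_driver [(0.93, array([ 0.3482, -0.2234,  0.0041]), array([410., 342.]))]
tape_measure [(0.68, array([ 0.7233, -0.2748, -0.0044]), array([426., 215.]))]
screw_box [(0.65, array([ 4.901e-01,  4.483e-01, -2.000e-04]), array([170., 275.]))]
torpedo_level []
```

View pics/side0.png

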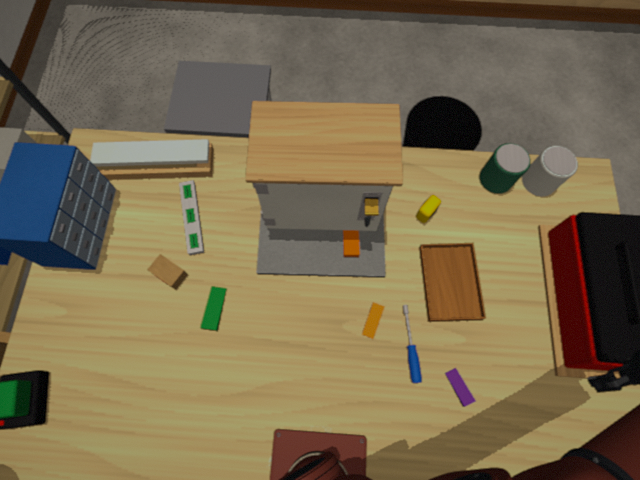

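View pics/scene0.png

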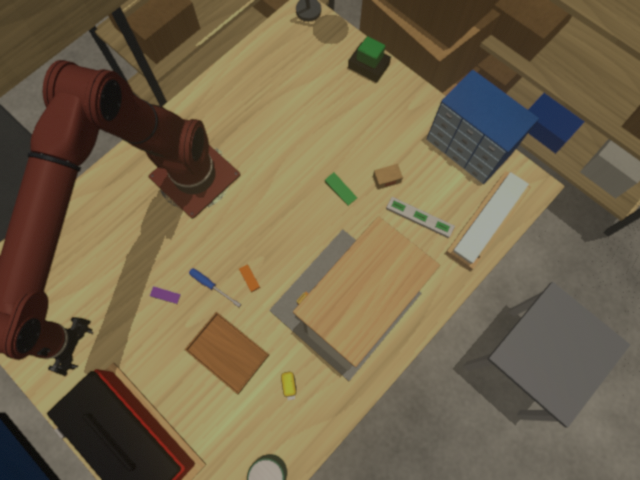

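The candidates in the side image are:
- orange under the door at (351,243)
- smaller orange on the bench at (373,320)
- green at (214,308)
- purple at (460,387)

I choose the one under the door. I'll hover there and check it close up with the wrist camera.

apply_moves --commands '[0.09, 0.23, 0.01, -0.02, 0.09, 0.23, 0.01, -0.02, 0.09, 0.23, 0.01, -0.02, 0.09, 0.23, 0.01, -0.02, 0.09, 0.23, 0.01, -0.02, 0.09, 0.23, 0.01, -0.02, 0.09, 0.23, 0.01, -0.02, 0.09, 0.23, 0.01, -0.02, 0.09, 0.23, 0.01, -0.02, 0.09, 0.23, 0.01, -0.02]' --jaw 0

```text
time: 2.2
tool_pos: [0.4635, -0.1231, 0.2518]
tool_rot: [3.141, -0.001, 0.049]
contact_force: [1.2, -0.5, 0.9]
gripper_width: 0.0853
grip_force: 0.0
```

apply_moves --commands '[0.05, 0.1, 0, 0, 0.05, 0.1, 0, 0, 0.05, 0.1, 0, 0, 0.05, 0.1, 0, 0, 0, 0, 0, 0, 0, 0, 0, 0]'

```text
time: 2.8
tool_pos: [0.5031, -0.045, 0.2513]
tool_rot: [3.141, 0.0, 0.052]
contact_force: [-0.6, -0.3, -0.2]
gripper_width: 0.0856
grip_force: 0.0
```

Run:
```python
from h import *
st=robot.get_state();print(st["tool_pos"],st["tool_rot"],st["q"].round(2))
s=snap("wrist","w1")
print("cam",s["W"].round(3))
for n in("cabinet","latch_tab","wedge"): print(n,spot(n,"wrist",s))
s=snap("side","s1",(220,90,500,300,2.8))
for n in("latch_tab","wedge","door_edge","door_hinge","top_edge","tray"): print(n,spot(n,"side",s))
```

```text
[ 0.50312887 -0.04501316  0.25129806] [3.14147684e+00 1.10278020e-04 5.16348326e-02] [ 0.42  0.05 -0.43  1.76  0.02  1.33 -1.54]
cam [[ 0.051 -0.954 -0.296  0.577]
 [-0.999 -0.048 -0.017 -0.042]
 [ 0.002  0.296 -0.955  0.393]
 [ 0.     0.     0.     1.   ]]
cabinet [(0.97, array([0.6451, 0.0268, 0.0028]), array([254.,  50.])), (0.44, array([ 0.6328, -0.0545,  0.0174]), array([335.,  66.]))]
latch_tab [(0.87, array([ 0.6182, -0.0853,  0.242 ]), array([440.,  17.]))]
wedge [(0.93, array([ 0.3967, -0.123 , -0.0048]), array([378., 282.])), (0.85, array([ 0.6325, -0.0541,  0.0166]), array([335.,  66.])), (0.6, array([ 0.4071,  0.3074, -0.0012]), array([ 19., 259.]))]
latch_tab []
wedge [(0.73, array([ 0.2451, -0.3442, -0.0023]), array([456., 386.])), (0.65, array([ 0.4063,  0.3107, -0.0046]), array([214., 308.]))]
door_edge []
door_hinge [(0.87, array([0.6526, 0.1941, 0.3281]), array([250., 172.]))]
top_edge [(0.91, array([0.6269, 0.0276, 0.3519]), array([324., 182.]))]
tray [(0.72, array([ 0.5242, -0.3363, -0.0025]), array([449., 281.]))]
```

View pics/w1.png

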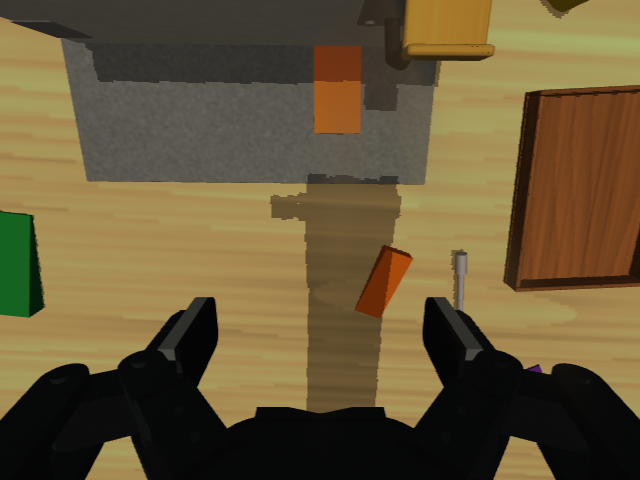

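View pics/s1.png

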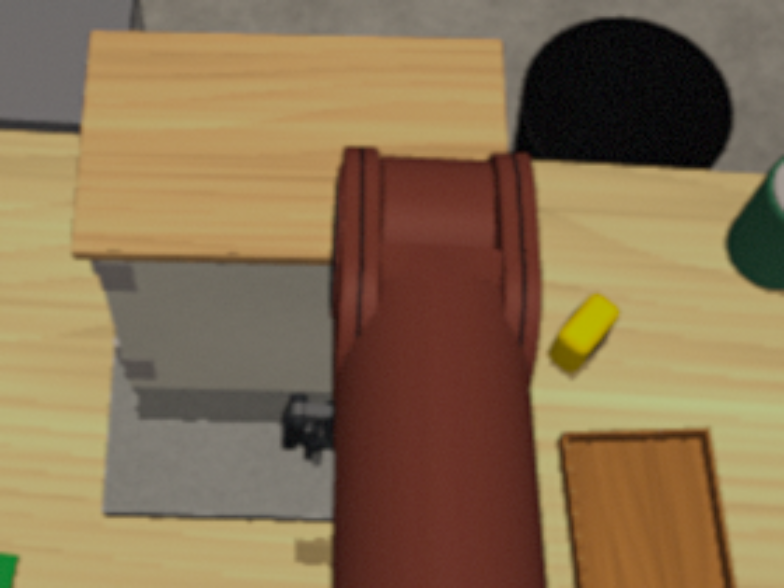

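The wrist view shows the orange wedge under the door at (315–360, 45–132), with the brass tab at (450,45). The smaller loose orange one is at (385,280), so the choice holds. Next I'll work out the wedge's edges and the arm's clearances.

Run:
```python
from h import *
s=snap("wrist")
def hit(s,px,z):
    d=s["W"][:3,:3]@np.linalg.inv(s["mtx"])@np.array([*px,1.]); o=s["W"][:3,3]; return (o+d*(z-o[2])/d[2]).round(4)
for d in robot.silhouettes("wedge","wrist"):
    r=d["region"]; ys,xs=np.where(r); print(d["p"],xs.min(),xs.max(),ys.min(),ys.max())
    if ys.min()<60: 
        for row in (60,75,90,110,125,130): 
            c=np.where(r[row])[0]; print(row,c.min() if len(c) else None,c.max() if len(c) else None)
for px,z in(((315,132),.042),((360,132),.042),((314,50),.03),((361,50),.03),((87,181),.018),((425,184),.018),((405,52),.245),((494,55),.245),((405,42),.25),((490,42),.25)): print(px,hit(s,px,z))
for nm in("s",):
    s=snap("side")
    for z in(.45,.5,.55,.6,.65): print(z,hit(s,(375,144),z),hit(s,(341,200),z),hit(s,(411,200),z))
    for px in((258,276),(385,276)):print(hit(s,px,.018))
    for px in((247,181),(402,183)):print(hit(s,px,.354))
```

```text
0.95 0 43 212 317
0.7 355 411 245 316
0.64 313 360 46 132
60 313 359
75 314 359
90 313 358
110 314 358
125 315 358
130 315 358
(315, 132) [ 0.5707 -0.0384  0.042 ]
(360, 132) [ 0.5729 -0.0813  0.042 ]
(314, 50) [ 0.6433 -0.034   0.03  ]
(361, 50) [ 0.6455 -0.0775  0.03  ]
(87, 181) [0.5083 0.2009 0.018 ]
(425, 184) [ 0.523  -0.1575  0.018 ]
(405, 52) [ 0.6052 -0.0733  0.245 ]
(494, 55) [ 0.6059 -0.1071  0.245 ]
(405, 42) [ 0.6076 -0.0718  0.25  ]
(490, 42) [ 0.6091 -0.1026  0.25  ]
0.45 [ 0.665  -0.0671  0.45  ] [ 0.5403 -0.0065  0.45  ] [ 0.549  -0.1362  0.45  ]
0.5 [ 0.6328 -0.0612  0.5   ] [ 0.5166 -0.0048  0.5   ] [ 0.5248 -0.1256  0.5   ]
0.55 [ 0.6007 -0.0554  0.55  ] [ 0.4929 -0.003   0.55  ] [ 0.5005 -0.115   0.55  ]
0.6 [ 0.5685 -0.0495  0.6   ] [ 0.4692 -0.0013  0.6   ] [ 0.4762 -0.1045  0.6   ]
0.65 [ 0.5363 -0.0436  0.65  ] [4.455e-01 5.000e-04 6.500e-01] [ 0.4519 -0.0939  0.65  ]
[0.498 0.197 0.018]
[ 0.5219 -0.154   0.018 ]
[0.617  0.1927 0.354 ]
[ 0.6344 -0.1377  0.354 ]
```

apply_moves --commands '[0, -0.01, -0.115, 0, 0, -0.01, -0.115, 0, 0, -0.01, -0.115, 0, 0, -0.01, -0.115, 0, 0, -0.01, -0.115, 0, 0, -0.01, -0.115, 0, 0, -0.01, -0.115, 0, 0, -0.01, -0.115, 0, 0, -0.01, -0.115, 0.002, 0, 0, -0.11, 0]'

```text
time: 4.5
tool_pos: [0.5031, -0.0633, 0.0214]
tool_rot: [3.142, -0.0, 0.055]
contact_force: [0.2, -0.8, 0.7]
gripper_width: 0.0852
grip_force: 0.0
```

apply_moves --commands '[0.1, 0, 0, 0, 0.1, 0, 0, 0, 0, 0, 0, 0]'

```text
time: 4.8
tool_pos: [0.5454, -0.0628, 0.0224]
tool_rot: [-3.141, -0.002, 0.055]
contact_force: [-0.0, -0.8, -0.2]
gripper_width: 0.0856
grip_force: 0.0
```

Run:
```python
from h import *
st=robot.get_state();print(st["tool_pos"],st["tool_rot"],st["q"].round(3),st["joint_efforts"].round(1),st["contact_force"].round(1))
s=snap("scene","c2",(180,180,460,390,2.8))
for n in ("top_edge",): print(spot(n,"scene",s))
s=snap("wrist","w2")
for d in robot.silhouettes("wedge","wrist"):
    ys,xs=np.where(d["region"]); print(d["p"],xs.min(),xs.max(),ys.min(),ys.max())
```

```text
[ 0.54541101 -0.06280445  0.02235531] [-3.14105923e+00 -1.70070800e-03  5.49652749e-02] [ 0.372  0.367 -0.393  1.91   0.176  0.896 -1.624] [ -0.  -56.2  -4.3 -32.4   0.2   0.1  -0.1] [-0.  -0.8 -0.2]
[(0.8, array([0.6296, 0.026 , 0.3575]), array([335., 262.]))]
0.97 244 373 27 256
```

View pics/c2.png

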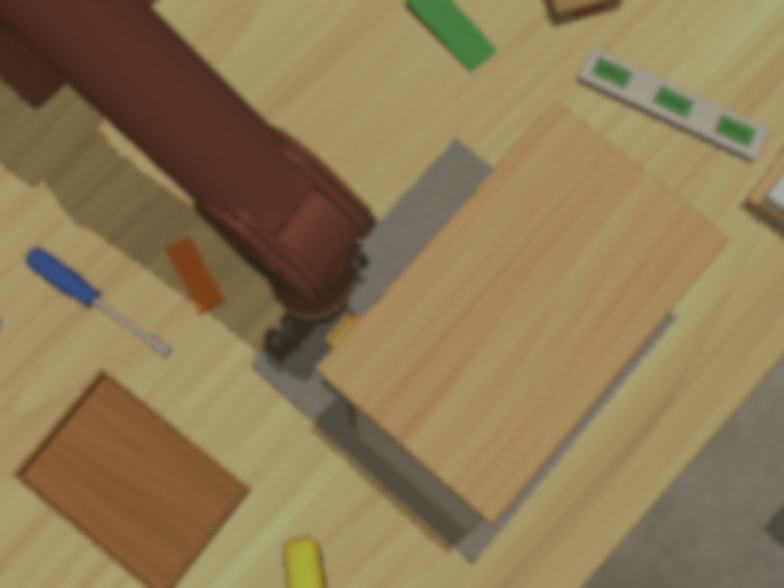

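The scene crop shows about 29 mm or more between the wrist and the top board's front edge, so I can advance about 21 mm.

apply_moves --commands '[0.03, 0.005, 0, 0, 0.03, 0.005, 0, 0, 0.025, 0.003, 0, 0, 0.02, 0, 0, 0, 0, 0, 0, 0]'

```text
time: 5.5
tool_pos: [0.5648, -0.0603, 0.0223]
tool_rot: [-3.141, -0.0, 0.055]
contact_force: [-0.5, -0.3, -0.2]
gripper_width: 0.0857
grip_force: 0.0
```

apply_moves --commands '[0, 0, 0, 0, 0, 0, 0, 0, 0, 0, 0, 0, 0, 0, 0, 0, 0, 0, 0, 0, 0, 0, 0, 0]' --jaw 255

```text
time: 6.1
tool_pos: [0.5639, -0.0594, 0.023]
tool_rot: [-3.141, 0.0, 0.056]
contact_force: [-3.6, 3.8, 8.7]
gripper_width: 0.0409
grip_force: 59.3
```

Run:
```python
from h import *
st=robot.get_state();print(st["tool_pos"],st["tool_rot"],st["gripper_width"],st["grip_force"],st["joint_efforts"].round(1),st["contact_force"].round(1))
```

```text
[ 0.56393208 -0.05936968  0.02302216] [-3.14079131e+00  2.49595071e-04  5.55736216e-02] 0.04087233001133924 59.286895394325256 [  1.6 -56.6  -2.6 -32.1   1.1  -1.4  -0.1] [-3.6  3.8  8.7]
```

apply_moves --commands '[-0.01, -0.0005, 0, 0, -0.015, -0.001, 0, 0, -0.02, -0.001, 0, 0, -0.02, -0.001, 0, 0, -0.02, -0.001, 0, 0]'

```text
time: 6.6
tool_pos: [0.5506, -0.0609, 0.0234]
tool_rot: [-3.141, -0.007, 0.055]
contact_force: [12.1, 0.8, -6.2]
gripper_width: 0.0405
grip_force: 61.3
```

Run:
```python
from h import *
s=snap("wrist")
for d in robot.silhouettes("wedge","wrist"):
    ys,xs=np.where(d["region"]); print(d["p"],xs.min(),xs.max(),ys.min(),ys.max())
print(spot("wedge","wrist",s))
```

```text
0.75 445 468 452 471
0.62 255 378 59 304
[(0.81, array([ 0.6192, -0.058 ,  0.0177]), array([320., 139.]))]
```

apply_moves --commands '[-0.02, -0.001, 0, 0, -0.02, -0.001, 0, 0, -0.02, -0.001, 0, 0, -0.02, -0.001, 0, 0, -0.02, -0.001, 0, 0, -0.02, -0.001, 0, 0, -0.02, -0.001, 0, 0, -0.02, -0.001, 0, 0, -0.02, -0.001, 0, 0, -0.02, -0.001, 0, 0]'

```text
time: 7.75
tool_pos: [0.5078, -0.0635, 0.023]
tool_rot: [3.141, -0.002, 0.055]
contact_force: [4.6, -0.3, 5.5]
gripper_width: 0.0401
grip_force: 65.0
```

apply_moves --commands '[-0.03, -0.001, 0, 0, -0.04, -0.001, 0, 0, -0.04, -0.001, 0, 0, -0.04, -0.001, 0, 0, 0, 0, 0, 0]'

```text
time: 8.25
tool_pos: [0.4745, -0.0643, 0.0217]
tool_rot: [3.142, 0.003, 0.055]
contact_force: [-3.8, 0.5, 2.5]
gripper_width: 0.0398
grip_force: 65.9
```

Run:
```python
from h import *
s=snap("wrist")
for d in robot.silhouettes("wedge","wrist"):
    ys,xs=np.where(d["region"]); print(d["p"],xs.min(),xs.max(),ys.min(),ys.max())
print(spot("wedge","wrist",s))
```

```text
0.68 251 381 0 306
0.62 426 453 332 440
[]
```

apply_moves --commands '[0.03, 0.0015, 0, 0, 0.035, 0.002, 0, 0, 0.035, 0.002, 0, 0, 0, 0, 0, 0]'

```text
time: 8.8
tool_pos: [0.4955, -0.0633, 0.0223]
tool_rot: [3.141, 0.005, 0.055]
contact_force: [-14.1, -1.3, 19.0]
gripper_width: 0.0398
grip_force: 70.5
```

apply_moves --commands '[0, 0, 0, 0, 0, 0, 0, 0, 0, 0, 0, 0, 0, 0, 0, 0]' --jaw 0

```text
time: 9.2
tool_pos: [0.4973, -0.063, 0.0222]
tool_rot: [-3.141, -0.0, 0.055]
contact_force: [-0.6, -1.6, 0.1]
gripper_width: 0.0853
grip_force: 0.0
```

Run:
```python
from h import *
st=robot.get_state();print(st["tool_pos"],st["contact_force"])
s=snap("wrist","w3")
print(spot("wedge","wrist",s))
s=snap("side")
print(spot("latch_tab","side",s))
```

```text
[ 0.49734847 -0.06295097  0.02220657] [-0.63807187 -1.64067159  0.09342477]
[(0.9, array([ 0.5638, -0.0595,  0.017 ]), array([318., 145.])), (0.9, array([ 0.3983, -0.1231, -0.0031]), array([410., 433.]))]
[(0.48, array([ 0.6172, -0.087 ,  0.2405]), array([371., 210.]))]
```

View pics/w3.png

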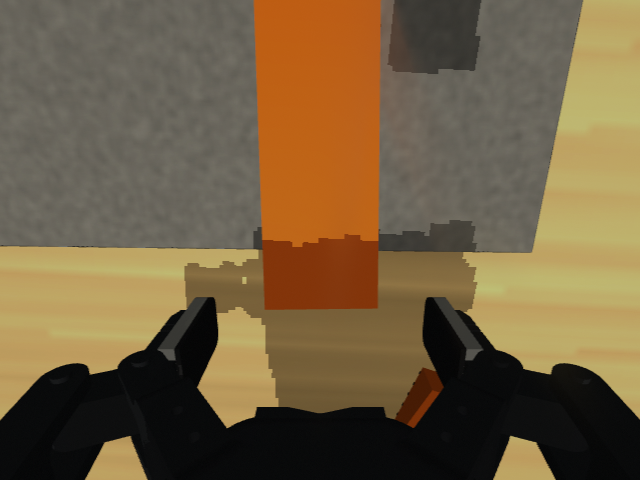

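The wedge is free on the board, with its near end at image row 308 and its origin at x ≈ 0.564. I'll regrip it near its centre of mass.

apply_moves --commands '[0.07, 0.004, 0, 0, 0.07, 0.004, 0, 0, 0.07, 0.003, -0.01, 0, 0, 0, -0.01, 0, 0, 0, 0, 0]'

```text
time: 9.9
tool_pos: [0.5385, -0.0607, 0.0178]
tool_rot: [-3.141, 0.001, 0.055]
contact_force: [0.5, 0.1, -0.4]
gripper_width: 0.0856
grip_force: 0.0
```

apply_moves --commands '[0, 0, 0, 0, 0, 0, 0, 0, 0, 0, 0, 0, 0, 0, 0, 0, 0, 0, 0, 0, 0, 0, 0, 0]' --jaw 255

```text
time: 10.5
tool_pos: [0.5392, -0.0609, 0.0188]
tool_rot: [3.141, -0.0, 0.055]
contact_force: [-1.9, 0.8, 5.7]
gripper_width: 0.0428
grip_force: 62.0
```

apply_moves --commands '[-0.03, 0, 0.03, 0, -0.08, 0, 0.06, 0, -0.15, 0, 0.1, 0, -0.15, 0, 0.1, 0, -0.1, 0, 0.1, 0, 0, 0, 0.1, 0, 0, 0, 0, 0]'

```text
time: 11.2
tool_pos: [0.4379, -0.0612, 0.1188]
tool_rot: [3.14, -0.004, 0.054]
contact_force: [-0.1, 0.3, -1.1]
gripper_width: 0.0425
grip_force: 61.2
```

Run:
```python
from h import *
st=robot.get_state();print(st["tool_pos"],st["tool_rot"],st["q"].round(2))
s=snap("wrist")
print(spot("wedge","wrist",s),spot("tray","wrist",s))
s=snap("side");print(spot("tray","side",s),spot("wedge","side",s))
def hit(s,px,z):
    d=s["W"][:3,:3]@np.linalg.inv(s["mtx"])@np.array([*px,1.]); o=s["W"][:3,3]; return (o+d*(z-o[2])/d[2]).round(4)
for px in((420,245),(471,243),(483,319),(429,322)): print(hit(s,px,.028))
```

```text
[ 0.43794067 -0.06121003  0.11883741] [ 3.13975575 -0.00429829  0.05430716] [ 0.47  0.03 -0.43  2.07  0.01  1.04 -1.49]
[(0.79, array([ 0.398 , -0.1233, -0.0027]), array([392., 277.])), (0.76, array([ 0.4605, -0.0605,  0.1163]), array([319., 250.])), (0.6, array([ 0.2459, -0.3501, -0.0049]), array([610., 435.]))] []
[(0.75, array([ 5.222e-01, -3.392e-01, -5.000e-04]), array([450., 282.]))] [(0.79, array([ 0.2452, -0.3477, -0.0025]), array([458., 387.])), (0.71, array([ 0.4075,  0.3124, -0.0041]), array([214., 307.]))]
[ 0.616  -0.2496  0.028 ]
[ 0.6317 -0.3929  0.028 ]
[ 0.4188 -0.4128  0.028 ]
[ 0.4011 -0.27    0.028 ]
```

apply_moves --commands '[0.03, -0.1, 0, 0.0025, 0.04, -0.2, 0, 0.0025, 0.04, -0.2, 0, 0.0025, 0.04, -0.2, 0, 0.0025, 0.04, -0.2, 0, 0.0025, 0.04, -0.2, 0, 0.0025, 0.04, -0.18, 0, 0.0025, 0.03, -0.1, 0, 0.0025, 0, 0, -0.1, 0, 0, 0, -0.15, 0]'

```text
time: 12.5
tool_pos: [0.4981, -0.3382, 0.0659]
tool_rot: [3.141, -0.002, 0.094]
contact_force: [1.4, -0.3, -1.5]
gripper_width: 0.0426
grip_force: 61.2
```

Run:
```python
from h import *
s=snap("wrist")
print(spot("wedge","wrist",s),spot("tray","wrist",s))
s=snap("scene");print(spot("tray","scene",s))
```

```text
[(0.78, array([ 0.5226, -0.3368,  0.0648]), array([320., 246.]))] []
[(0.74, array([ 0.5242, -0.3349,  0.001 ]), array([228., 352.]))]
```

apply_moves --commands '[0, 0, -0.1, 0, 0, 0, -0.1, 0, 0, 0, -0.05, 0, 0, 0, -0.03, 0, 0, 0, -0.015, 0, 0, 0, 0, 0]'

```text
time: 13.35
tool_pos: [0.4975, -0.337, 0.0078]
tool_rot: [3.141, -0.001, 0.095]
contact_force: [0.3, 0.2, -0.8]
gripper_width: 0.0428
grip_force: 61.4
```

apply_moves --commands '[0, 0, 0, 0, 0, 0, 0, 0, 0, 0, 0, 0, 0, 0, 0, 0]' --jaw 0

```text
time: 13.75
tool_pos: [0.4974, -0.337, 0.0076]
tool_rot: [3.141, -0.0, 0.095]
contact_force: [0.2, 0.4, 0.2]
gripper_width: 0.0854
grip_force: 0.0
```

apply_moves --commands '[0, 0, 0.05, 0, 0, 0, 0.15, 0, 0, 0, 0.25, 0, 0, 0, 0.25, 0, 0, 0, 0.25, 0, 0, 0, 0.25, 0, 0, 0, 0.25, 0]'

```text
time: 14.45
tool_pos: [0.4967, -0.3365, 0.3006]
tool_rot: [3.141, -0.001, 0.095]
contact_force: [1.2, -1.0, 0.8]
gripper_width: 0.0854
grip_force: 0.0
```

Run:
```python
from h import *
s=snap("wrist","w4")
print(spot("wedge","wrist",s),spot("tray","wrist",s))
st=robot.get_state();print(st["tool_pos"],st["q"].round(2))
```

```text
[(0.87, array([ 0.2458, -0.3514, -0.0037]), array([313., 356.])), (0.76, array([ 0.3985, -0.1228, -0.0047]), array([152., 244.])), (0.6, array([ 0.5205, -0.3369,  0.0036]), array([321., 168.]))] [(0.49, array([ 0.5211, -0.3363,  0.0027]), array([320., 168.]))]
[ 0.49853852 -0.33742174  0.30253253] [ 0.71  0.22 -0.23  1.47  0.05  1.45 -0.99]
```

View pics/w4.png

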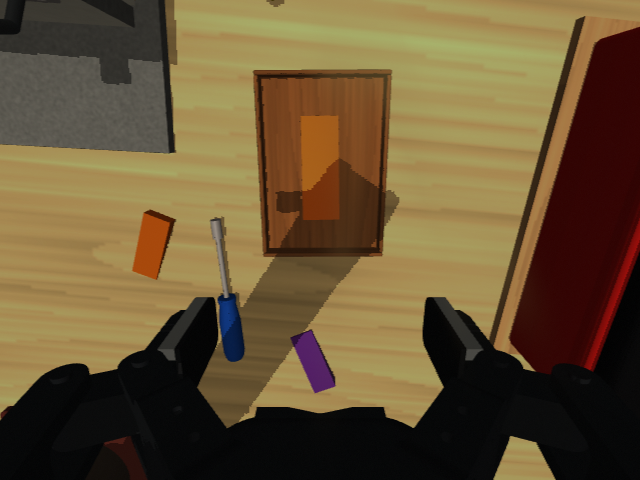

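The wedge lies flat and centred in the tray at image (320,168). For the latch I'll turn the open gripper so that one finger leads towards the cabinet. That finger can press the lip while the rest of the gripper stays clear of the top board.

apply_moves --commands '[0, 0.1, 0, 0.07, 0, 0.12, 0, 0.07, 0, 0.12, 0, 0.07, 0, 0.12, 0, 0.07, 0, 0.12, 0, 0.07, 0, 0.12, 0, 0.07, 0, 0.12, 0, 0.07, 0, 0.12, 0, 0.07, 0, 0.12, 0, 0.07, 0, 0.1, 0, 0.07]'

```text
time: 15.6
tool_pos: [0.4965, -0.1033, 0.2968]
tool_rot: [-3.14, -0.0, 1.501]
contact_force: [-0.3, -0.3, 0.0]
gripper_width: 0.0856
grip_force: 0.0
```

apply_moves --commands '[0, 0.07, -0.05, 0.063, 0, 0, -0.1, 0, 0, 0, -0.05, 0, 0, 0, 0, 0]'

```text
time: 16.0
tool_pos: [0.4959, -0.0911, 0.2556]
tool_rot: [-3.138, -0.001, 1.62]
contact_force: [-0.6, -0.1, -1.0]
gripper_width: 0.0857
grip_force: 0.0
```

Run:
```python
from h import *
st=robot.get_state();print(st["tool_pos"],st["tool_rot"],st["q"].round(2))
s=snap("wrist","w5"); print(s["W"].round(3))
for n in("latch_tab","door_edge","top_edge"): print(n,spot(n,"wrist",s))
for d in robot.silhouettes("latch","wrist"):
    ys,xs=np.where(d["region"]); print(d["p"],xs.min(),xs.max(),ys.min(),ys.max())
```

```text
[ 0.49593419 -0.09108701  0.25559428] [-3.13822660e+00 -7.76717711e-04  1.61983347e+00] [ 0.57  0.06 -0.5   1.75  0.03  1.35  0.12]
[[ 0.999  0.047  0.012  0.491]
 [ 0.049 -0.954 -0.297 -0.016]
 [-0.003  0.297 -0.955  0.397]
 [ 0.     0.     0.     1.   ]]
latch_tab [(0.74, array([ 0.6156, -0.084 ,  0.238 ]), array([567., 281.]))]
door_edge [(0.17, array([ 0.5208, -0.3352,  0.0047]), array([331., 376.]))]
top_edge []
0.61 533 636 257 327
```

View pics/w5.png

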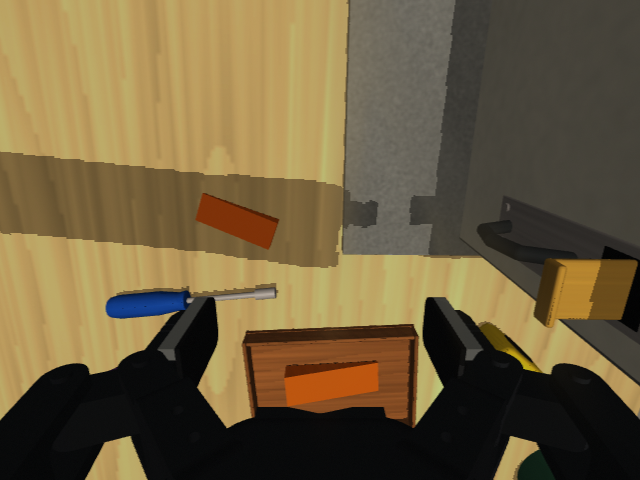

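The wrist view shows the tab at (535–637, 258–327), with its lip on the robot side at about (545,290). The knuckle stands out past the finger at (605,370). Computing positions.

Run:
```python
from h import *
s=snap("wrist")
Ki=np.linalg.inv(s["mtx"]);T=s["tool_from_camera"]
def hit(px,z,W):
    d=W[:3,:3]@Ki@np.array([*px,1.]); o=W[:3,3]; return (o+d*(z-o[2])/d[2]).round(4)
print("T",T.round(3))
for z in(.24,.25): print(z,[hit(p,z,s["W"]) for p in((543,259),(565,261),(553,326),(538,320),(637,262),(637,318))])
print("tool frame (z along fingers)")
for z in(-.013,-.02): print("pad tip",z,hit((426,298),z,T),hit((455,298),z,T),hit((483,357),z,T))
for z in(-.08,-.1,-.11,-.12): print("knuckle",z,hit((605,370),z,T),hit((575,366),z,T))
```

```text
T [[-0.    -0.955 -0.298  0.075]
 [ 1.    -0.001  0.    -0.001]
 [-0.001 -0.298  0.955 -0.142]
 [ 0.     0.     0.     1.   ]]
0.24 [array([ 0.6035, -0.0734,  0.24  ]), array([ 0.6144, -0.0739,  0.24  ]), array([ 0.6174, -0.1097,  0.24  ]), array([ 0.6088, -0.1066,  0.24  ]), array([ 0.6495, -0.0727,  0.24  ]), array([ 0.6592, -0.1031,  0.24  ])]
0.25 [array([ 0.5965, -0.0698,  0.25  ]), array([ 0.6067, -0.0703,  0.25  ]), array([ 0.6095, -0.1039,  0.25  ]), array([ 0.6015, -0.101 ,  0.25  ]), array([ 0.6397, -0.0692,  0.25  ]), array([ 0.6488, -0.0976,  0.25  ])]
tool frame (z along fingers)
pad tip -0.013 [ 0.0079  0.0414 -0.013 ] [ 0.0078  0.0532 -0.013 ] [-0.0202  0.0683 -0.013 ]
pad tip -0.02 [ 0.0115  0.0391 -0.02  ] [ 0.0115  0.0502 -0.02  ] [-0.015   0.0645 -0.02  ]
knuckle -0.08 [ 0.0261  0.0578 -0.08  ] [ 0.0271  0.0513 -0.08  ]
knuckle -0.1 [ 0.042   0.0386 -0.1   ] [ 0.0426  0.0342 -0.1   ]
knuckle -0.11 [ 0.0499  0.029  -0.11  ] [ 0.0504  0.0256 -0.11  ]
knuckle -0.12 [ 0.0578  0.0194 -0.12  ] [ 0.0581  0.0171 -0.12  ]
```

apply_moves --commands '[0.08, 0, 0, 0, 0.08, 0, 0, 0, 0.06, 0, 0, 0, 0.04, 0, 0, 0, 0.025, 0, 0, 0, 0, 0, 0, 0]'

```text
time: 16.9
tool_pos: [0.5544, -0.0907, 0.2572]
tool_rot: [-3.141, -0.0, 1.621]
contact_force: [0.3, -0.4, -0.2]
gripper_width: 0.0854
grip_force: 0.0
```

apply_moves --commands '[0, 0, -0.03, 0, 0, 0, -0.03, 0, 0, 0, -0.015, 0, 0, 0, -0.01, 0, 0, 0, 0, 0]'

```text
time: 17.4
tool_pos: [0.5539, -0.0909, 0.24]
tool_rot: [-3.141, -0.0, 1.621]
contact_force: [-0.5, 0.4, 0.3]
gripper_width: 0.0852
grip_force: 0.0
```

Run:
```python
from h import *
st=robot.get_state();print(st["tool_pos"],st["tool_rot"],st["contact_force"].round(1))
s=snap("wrist","w6",(300,150,640,405,2.3)); 
print(spot("latch_tab","wrist",s))
```

```text
[ 0.55391776 -0.09089361  0.23998903] [-3.14108264e+00 -3.87063459e-05  1.62065258e+00] [-0.5  0.4  0.3]
[(0.69, array([ 0.6174, -0.0831,  0.241 ]), array([468., 292.]))]
```

View pics/w6.png

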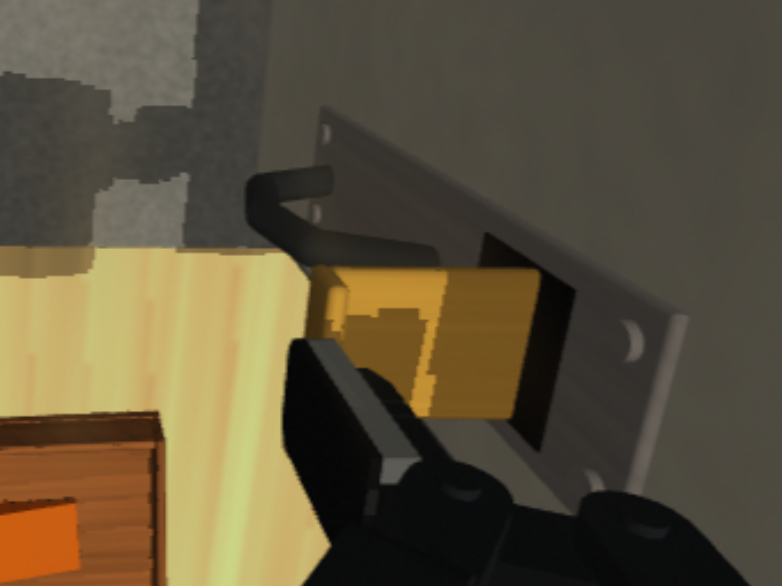

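The crop shows the fingertip just above the lip, whose edge is at crop (325,300). Now I'll press gently.

apply_moves --commands '[0, 0, -0.01, 0, 0, 0, -0.01, 0, 0, 0, -0.01, 0, 0, 0, 0, 0]'

```text
time: 17.9
tool_pos: [0.554, -0.0908, 0.2339]
tool_rot: [-3.141, -0.0, 1.621]
contact_force: [0.7, -0.9, 0.1]
gripper_width: 0.0856
grip_force: 0.0
```

apply_moves --commands '[0, 0, -0.01, 0, 0, 0, -0.01, 0, 0, 0, 0, 0]'

```text
time: 18.2
tool_pos: [0.5541, -0.0909, 0.23]
tool_rot: [-3.141, -0.0, 1.621]
contact_force: [-0.7, -0.2, -0.5]
gripper_width: 0.0854
grip_force: 0.0
```

apply_moves --commands '[0, 0, -0.01, 0, 0, 0, -0.01, 0, 0, 0, 0, 0]'

```text
time: 18.5
tool_pos: [0.5543, -0.091, 0.2263]
tool_rot: [3.141, 0.0, 1.621]
contact_force: [-0.2, -1.2, 1.5]
gripper_width: 0.0853
grip_force: 1.4
```

apply_moves --commands '[0, 0, -0.01, 0, 0, 0, -0.01, 0, 0, 0, 0, 0]'

```text
time: 18.8
tool_pos: [0.5542, -0.0911, 0.2222]
tool_rot: [3.142, 0.0, 1.621]
contact_force: [-0.3, -2.2, 3.2]
gripper_width: 0.0857
grip_force: 1.9
```

Run:
```python
from h import *
st=robot.get_state();print(st["tool_pos"],st["contact_force"].round(1))
s=snap("wrist","w7",(300,150,640,405,2.3)); 
print(spot("latch_tab","wrist",s))
```

```text
[ 0.55421224 -0.09105143  0.22216816] [-0.3 -2.2  3.2]
[(0.67, array([ 0.6178, -0.086 ,  0.2347]), array([479., 310.]))]
```

View pics/w7.png

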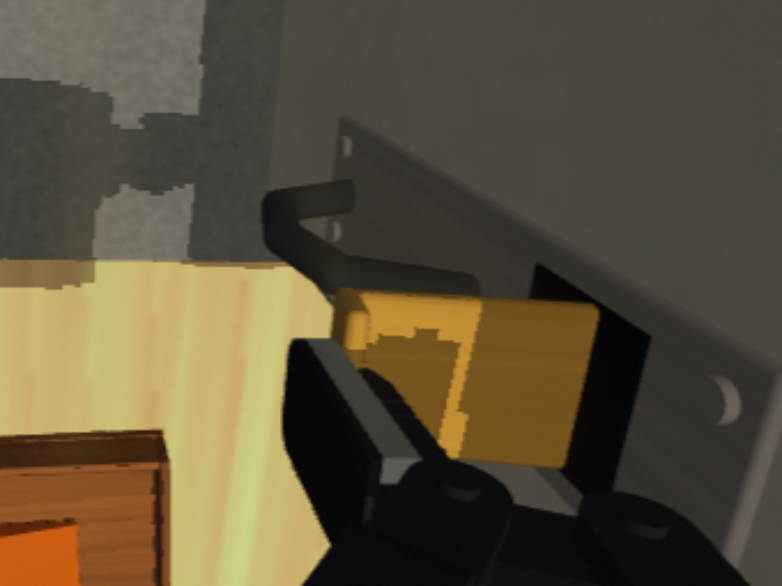

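The crop shows the lip under the fingertip at crop (345,320), with the tab tipping down. I'll ease inward a little and press further.

apply_moves --commands '[0.01, 0, 0, 0, 0.01, 0, 0, 0, 0, 0, -0.01, 0, 0, 0, 0, 0]'

```text
time: 19.3
tool_pos: [0.5563, -0.0911, 0.2193]
tool_rot: [-3.137, -0.0, 1.62]
contact_force: [-9.3, -2.1, 4.6]
gripper_width: 0.0855
grip_force: 6.6
```

apply_moves --commands '[0, 0, -0.01, 0, 0, 0, -0.005, 0, 0, 0, 0, 0]'

```text
time: 19.6
tool_pos: [0.5564, -0.091, 0.2165]
tool_rot: [-3.137, -0.0, 1.62]
contact_force: [-8.7, -1.9, 5.0]
gripper_width: 0.0856
grip_force: 6.8
```

Run:
```python
from h import *
st=robot.get_state();print(st["tool_pos"],st["contact_force"].round(1),st["moment"].round(2))
s=snap("wrist"); print(spot("latch_tab","wrist",s))
```

```text
[ 0.55642847 -0.09104685  0.21646009] [-8.7 -1.9  5. ] [-0.35  1.48 -0.04]
[(0.91, array([ 0.6206, -0.0873,  0.2315]), array([483., 317.]))]
```

apply_moves --commands '[-0.005, 0, -0.005, 0, 0, 0, -0.005, 0, 0, 0, 0, 0]'

```text
time: 20.0
tool_pos: [0.5562, -0.0911, 0.2151]
tool_rot: [-3.139, 0.0, 1.62]
contact_force: [-6.4, -1.4, 6.3]
gripper_width: 0.0857
grip_force: 5.9
```

apply_moves --commands '[-0.005, 0, 0, 0, -0.01, 0, 0, 0, -0.01, 0, 0, 0, -0.01, 0, 0, 0, 0, 0, 0, 0]'

```text
time: 20.5
tool_pos: [0.5507, -0.0903, 0.2159]
tool_rot: [3.14, -0.0, 1.621]
contact_force: [-0.2, 0.1, 4.8]
gripper_width: 0.0856
grip_force: 3.7
```

Run:
```python
from h import *
st=robot.get_state();print(st["tool_pos"],st["contact_force"].round(1),st["moment"].round(2))
s=snap("wrist"); print(spot("latch_tab","wrist",s))
```

```text
[ 0.55072821 -0.09030818  0.2158563 ] [-0.2  0.1  4.8] [-0.01 -0.22 -0.05]
[(0.97, array([ 0.6163, -0.0859,  0.2321]), array([487., 317.]))]
```

apply_moves --commands '[-0.015, 0, 0, 0, -0.015, 0, 0, 0, -0.015, 0, 0, 0, 0, 0, 0, 0]'

```text
time: 21.0
tool_pos: [0.5418, -0.0891, 0.2159]
tool_rot: [3.14, -0.001, 1.623]
contact_force: [-0.0, 3.4, 5.2]
gripper_width: 0.0856
grip_force: 3.3
```

Run:
```python
from h import *
st=robot.get_state();print(st["tool_pos"],st["contact_force"].round(1),st["moment"].round(2))
s=snap("wrist"); print(spot("latch_tab","wrist",s)); print(robot.spot_point("latch_tab","wrist")[0]["position"])
s=snap("scene");print(spot("door_edge","scene",s),spot("latch_tab","scene",s))
```

```text
[ 0.54184982 -0.08914907  0.21590828] [-0.   3.4  5.2] [ 0.67 -0.38  0.15]
[(0.6, array([ 0.6053, -0.084 ,  0.2316]), array([482., 314.]))]
[0.0651, 0.0321, 0.1422]
[(0.44, array([ 0.6446, -0.1262,  0.3281]), array([299., 311.]))] [(0.48, array([ 5.237e-01, -3.349e-01,  1.000e-04]), array([228., 352.])), (0.41, array([ 0.6075, -0.0869,  0.2294]), array([300., 298.])), (0.27, array([ 0.3484, -0.2237,  0.0019]), array([215., 289.]))]
```

The door follows by friction, at about 0.045 rad. I'll continue along the arc about the hinge.

apply_moves --commands '[-0.015, 0.006, 0, -0.0055, -0.015, 0.006, 0, -0.0055, -0.016, 0.006, 0, -0.0055, -0.016, 0.006, 0, -0.0055, -0.016, 0.006, 0, -0.0055, -0.016, 0.006, 0, -0.0055, -0.016, 0.006, 0, -0.0055, 0, 0, 0, 0]'

```text
time: 22.1
tool_pos: [0.5199, -0.0804, 0.216]
tool_rot: [3.14, -0.002, 1.546]
contact_force: [0.9, 3.6, 6.1]
gripper_width: 0.0853
grip_force: 2.7
```

Run:
```python
from h import *
st=robot.get_state();print(st["tool_pos"],st["contact_force"].round(1),st["moment"].round(2))
s=snap("wrist"); print(spot("latch_tab","wrist",s)); print(robot.spot_point("latch_tab","wrist")[0]["position"])
s=snap("scene");print(spot("door_edge","scene",s),spot("latch_tab","scene",s))
```

```text
[ 0.51993021 -0.08041767  0.21597613] [0.9 3.6 6.1] [ 0.87 -0.41  0.22]
[(0.78, array([ 0.5868, -0.0813,  0.2312]), array([489., 316.]))]
[0.0683, 0.0329, 0.1429]
[(0.57, array([ 0.6194, -0.1274,  0.33  ]), array([291., 304.]))] [(0.59, array([ 0.5889, -0.083 ,  0.2294]), array([296., 292.]))]
```

apply_moves --commands '[0, 0, 0.03, 0, 0, 0, 0.05, 0, 0, 0, 0.04, 0, 0.03, 0, 0, 0, 0.03, 0, 0, 0, 0.0275, -0.002, 0, 0, 0, 0, 0, 0]'

```text
time: 23.1
tool_pos: [0.5371, -0.0829, 0.2386]
tool_rot: [-3.141, -0.001, 1.544]
contact_force: [-0.6, 0.1, -0.3]
gripper_width: 0.0854
grip_force: 0.0
```

apply_moves --commands '[0, 0, -0.03, 0, 0, 0, -0.03, 0, 0, 0, -0.025, 0, 0, 0, 0, 0]'

```text
time: 23.5
tool_pos: [0.5366, -0.083, 0.222]
tool_rot: [3.142, 0.0, 1.544]
contact_force: [0.0, -1.6, 5.7]
gripper_width: 0.0858
grip_force: 2.6
```

Run:
```python
from h import *
st=robot.get_state();print(st["tool_pos"],st["contact_force"].round(1),st["moment"].round(2))
s=snap("wrist"); print(spot("latch_tab","wrist",s)); print(robot.spot_point("latch_tab","wrist")[0]["position"])
s=snap("scene");print(spot("door_edge","scene",s),spot("latch_tab","scene",s))
```

```text
[ 0.5366267  -0.08299043  0.22199088] [ 0.  -1.6  5.7] [-0.16 -0.19 -0.04]
[(0.87, array([ 0.5854, -0.0778,  0.2336]), array([442., 299.])), (0.68, array([0.6467, 0.0248, 0.0025]), array([434.,  84.])), (0.68, array([ 0.3404, -0.2257, -0.0034]), array([158., 322.]))]
[0.05, 0.0264, 0.1445]
[(0.87, array([ 0.6205, -0.1275,  0.3258]), array([291., 305.]))] []
```

Force and position show the finger is now inside the lip, resting on the tab. I'll ease up, then draw by the lip along the arc.

Run:
```python
import numpy as np
H=np.array([.653,.193]);P=np.array([.533,-.083]);r=P-H
a=np.array([0,.1]+[.1+.125*k for k in range(1,11)]);
q=[H+np.array([[np.cos(t),np.sin(t)],[-np.sin(t),np.cos(t)]])@r for t in a]
for t,p,d in zip(a,q,np.diff(q,axis=0,append=[q[-1]])): print(round(t,3),p.round(3),"next total share",(d/.2).round(3))
```

```text
0.0 [ 0.533 -0.083] next total share [-0.135  0.067]
0.1 [ 0.506 -0.07 ] next total share [-0.158  0.102]
0.225 [ 0.474 -0.049] next total share [-0.144  0.121]
0.35 [ 0.446 -0.025] next total share [-0.128  0.138]
0.475 [0.42  0.002] next total share [-0.11   0.153]
0.6 [0.398 0.033] next total share [-0.09   0.165]
0.725 [0.38  0.066] next total share [-0.069  0.175]
0.85 [0.366 0.101] next total share [-0.046  0.182]
0.975 [0.357 0.137] next total share [-0.023  0.187]
1.1 [0.353 0.175] next total share [0.    0.188]
1.225 [0.353 0.212] next total share [0.024 0.186]
1.35 [0.357 0.25 ] next total share [0. 0.]
```

apply_moves --commands '[0, 0, 0.01, 0, -0.01, 0, 0.01, 0, -0.01, 0, 0, 0, 0, 0, 0, 0]'

```text
time: 24.2
tool_pos: [0.5325, -0.0823, 0.2263]
tool_rot: [-3.142, -0.0, 1.544]
contact_force: [0.1, 1.8, 4.0]
gripper_width: 0.0852
grip_force: 1.7
```

apply_moves --commands '[-0.034, 0.017, 0, -0.0125, -0.034, 0.017, 0, -0.0125, -0.034, 0.017, 0, -0.0125, -0.034, 0.017, 0, -0.0125, -0.032, 0.02, 0, -0.0125, -0.032, 0.02, 0, -0.0125, -0.032, 0.02, 0, -0.0125, -0.031, 0.02, 0, -0.0125, -0.031, 0.021, 0, -0.0125, 0, 0, 0, 0]'

```text
time: 25.2
tool_pos: [0.473, -0.0486, 0.2263]
tool_rot: [-3.141, 0.001, 1.318]
contact_force: [1.2, 2.8, 3.5]
gripper_width: 0.0855
grip_force: 1.6
```

Run:
```python
from h import *
st=robot.get_state();print(st["tool_pos"],st["contact_force"].round(1),st["moment"].round(2))
s=snap("wrist"); print(spot("latch_tab","wrist",s)); print(robot.spot_point("latch_tab","wrist")[0]["position"])
s=snap("scene");print(spot("door_edge","scene",s),spot("latch_tab","scene",s),spot("door_hinge","scene",s))
```

```text
[ 0.4730139  -0.04862301  0.22634765] [1.2 2.8 3.5] [ 0.41 -0.31  0.1 ]
[(0.57, array([ 0.5213, -0.057 ,  0.2377]), array([441., 304.]))]
[0.0499, 0.0285, 0.1455]
[(0.88, array([ 0.5487, -0.108 ,  0.3264]), array([277., 281.]))] [(0.68, array([0.6299, 0.0291, 0.3603]), array([336., 261.]))] []
```

apply_moves --commands '[-0.029, 0.023, 0, -0.0125, -0.029, 0.024, 0, -0.0125, -0.029, 0.024, 0, -0.0125, -0.028, 0.025, 0, -0.0125, -0.028, 0.025, 0, -0.0125, -0.026, 0.027, 0, -0.0125, -0.026, 0.027, 0, -0.0125, 0, 0, 0, 0]'

```text
time: 26.35
tool_pos: [0.434, -0.0134, 0.2263]
tool_rot: [-3.141, 0.001, 1.143]
contact_force: [-0.5, 0.6, 2.9]
gripper_width: 0.0852
grip_force: 1.6
```

Run:
```python
from h import *
st=robot.get_state();print(st["tool_pos"],st["contact_force"].round(1),st["tool_rot"])
s=snap("scene");print(spot("door_edge","scene",s),spot("latch_tab","scene",s))
```

```text
[ 0.43403112 -0.01338643  0.2263058 ] [-0.5  0.6  2.9] [-3.14124250e+00  6.70497260e-04  1.14334169e+00]
[(0.9, array([ 0.4963, -0.0862,  0.3273]), array([269., 261.]))] []
```

The door is at about 0.53 rad. Pulling further would bring the tool too close to the base, so I'll lift out, close the fingers and reach down behind the door's top edge.

apply_moves --commands '[0, 0, 0.05, 0, 0, 0, 0.12, 0, 0, 0, 0.2, 0, 0, 0, 0.2, 0, 0, 0, 0.1, 0, 0, 0, 0, 0]'

```text
time: 27.1
tool_pos: [0.4359, -0.0142, 0.3635]
tool_rot: [3.138, -0.001, 1.144]
contact_force: [-0.1, 0.3, -0.4]
gripper_width: 0.0853
grip_force: 0.0
```

apply_moves --commands '[0, 0, 0, 0, 0, 0, 0, 0, 0.1, -0.05, 0, 0, 0.16, -0.08, 0, 0, 0.16, -0.08, 0, 0, 0.16, -0.08, 0, 0, 0.065, -0.025, 0, 0, 0, 0, 0, 0]' --jaw 255

```text
time: 27.9
tool_pos: [0.5645, -0.0781, 0.3577]
tool_rot: [-3.137, 0.0, 1.143]
contact_force: [-0.0, -0.3, -0.6]
gripper_width: 0.0002
grip_force: 0.0
```

Run:
```python
from h import *
st=robot.get_state();print(st["tool_pos"],st["contact_force"].round(1),st["tool_rot"],st["gripper_width"])
for c in("scene","side"):
    s=snap(c);print(spot("door_edge",c,s),spot("door_hinge",c,s),spot("latch_tab",c,s))
```

```text
[ 0.5644862  -0.07806092  0.35773958] [-0.  -0.3 -0.6] [-3.13738566e+00  5.31223605e-05  1.14275355e+00] 0.00016644292193899516
[(0.59, array([0.6334, 0.0222, 0.3573]), array([335., 264.]))] [(0.66, array([ 0.733 , -0.2757, -0.0055]), array([289., 386.])), (0.47, array([ 0.6709,  0.4147, -0.0007]), array([419., 218.]))] []
[(0.57, array([ 0.4953, -0.0816,  0.3324]), array([373., 246.]))] [(0.64, array([0.6554, 0.1954, 0.3255]), array([250., 172.])), (0.19, array([0.4939, 0.4511, 0.0013]), array([169., 273.]))] [(0.58, array([ 0.4785, -0.0322,  0.2399]), array([346., 265.]))]
```

Run:
```python
import numpy as np
H=np.array([.654,.194]);p0=np.array([.5645,-.078]);prev=p0
for k in range(9):
    de=.484+(1.5-.484)*k/8; rho=.28-.09*k/8
    u=np.array([-np.sin(de),-np.cos(de)]);n=np.array([np.cos(de),-np.sin(de)])
    p=H+rho*u+.033*n; print(round(de,2),p.round(3),((p-prev)/.2).round(3),round(np.hypot(*p),3)); prev=p
```

```text
0.48 [ 0.553 -0.069] [-0.058  0.044] 0.557
0.61 [ 0.527 -0.045] [-0.13   0.121] 0.529
0.74 [ 0.505 -0.019] [-0.108  0.132] 0.506
0.86 [0.488 0.009] [-0.086  0.139] 0.488
0.99 [0.475 0.038] [-0.063  0.143] 0.477
1.12 [0.467 0.067] [-0.041  0.144] 0.472
1.25 [0.463 0.095] [-0.02   0.141] 0.473
1.37 [0.463 0.122] [0.    0.136] 0.479
1.5 [0.467 0.148] [0.018 0.128] 0.49
```

apply_moves --commands '[0, 0, -0.1, 0, 0, 0, -0.15, 0, 0, 0, -0.11, 0, 0, 0, -0.05, 0, 0, 0, 0, 0]'

```text
time: 28.8
tool_pos: [0.5632, -0.077, 0.2775]
tool_rot: [-3.14, 0.001, 1.144]
contact_force: [0.3, -0.0, 1.6]
gripper_width: 0.0001
grip_force: 0.0
```

apply_moves --commands '[-0.03, 0.022, 0, 0, -0.028, 0.022, 0, 0, -0.032, 0.03, 0, -0.016, -0.032, 0.03, 0, -0.016, -0.033, 0.03, 0, -0.016, -0.033, 0.031, 0, -0.016, -0.027, 0.033, 0, -0.016, -0.027, 0.033, 0, -0.016, -0.027, 0.033, 0, -0.016, -0.027, 0.033, 0, -0.016]'

```text
time: 29.8
tool_pos: [0.5045, -0.017, 0.2796]
tool_rot: [3.14, -0.001, 0.887]
contact_force: [1.0, -0.6, 1.2]
gripper_width: -0.0005
grip_force: 0.0
```

apply_moves --commands '[-0.022, 0.035, 0, -0.016, -0.022, 0.035, 0, -0.016, -0.021, 0.035, 0, -0.016, -0.021, 0.034, 0, -0.016, -0.016, 0.036, 0, -0.016, -0.016, 0.036, 0, -0.016, -0.016, 0.036, 0, -0.016, -0.016, 0.035, 0, -0.016, 0, 0, 0, 0]'

```text
time: 30.7
tool_pos: [0.4744, 0.0402, 0.2795]
tool_rot: [3.14, -0.001, 0.633]
contact_force: [-0.4, -0.1, -0.9]
gripper_width: -0.0003
grip_force: 0.0
```

Run:
```python
from h import *
st=robot.get_state();print(st["tool_pos"],st["contact_force"].round(1),st["q"].round(2))
for c in("scene","side"):
    s=snap(c);print(spot("door_edge",c,s),spot("latch_tab",c,s))
```

```text
[0.47439186 0.04019862 0.27948384] [-0.4 -0.1 -0.9] [ 0.43 -0.02 -0.59  1.77 -0.01  1.39 -1.1 ]
[(0.94, array([0.3768, 0.036 , 0.3302]), array([269., 201.])), (0.35, array([ 0.6718,  0.4106, -0.0015]), array([419., 219.]))] []
[] [(0.61, array([0.3925, 0.0923, 0.2444]), array([287., 298.])), (0.18, array([ 0.5246, -0.3359,  0.0051]), array([450., 281.]))]
```

apply_moves --commands '[-0.01, 0.036, 0, -0.016, -0.01, 0.036, 0, -0.016, -0.01, 0.036, 0, -0.016, -0.01, 0.036, 0, -0.016, -0.005, 0.035, 0, -0.016, -0.005, 0.035, 0, -0.016, -0.005, 0.035, 0, -0.016, -0.005, 0.035, 0, -0.016, 0, 0.034, 0, -0.016, 0, 0.034, 0, -0.016]'

```text
time: 32.0
tool_pos: [0.4627, 0.109, 0.2783]
tool_rot: [3.142, 0.0, 0.31]
contact_force: [0.5, -0.2, 0.7]
gripper_width: -0.0004
grip_force: 0.0
```

apply_moves --commands '[0, 0.034, 0, -0.016, 0, 0.034, 0, -0.016, 0.004, 0.032, 0, -0.016, 0.004, 0.032, 0, -0.016, 0.005, 0.032, 0, -0.016, 0.005, 0.028, 0, -0.016, 0, 0.015, 0, 0, 0, 0, 0, 0]'

```text
time: 32.8
tool_pos: [0.4663, 0.1508, 0.2782]
tool_rot: [-3.141, 0.0, 0.121]
contact_force: [-0.5, -0.6, 0.4]
gripper_width: -0.0001
grip_force: 0.0
```

Run:
```python
from h import *
st=robot.get_state();print(st["tool_pos"],st["contact_force"].round(1))
for c in("scene","side"):
    s=snap(c);print(spot("door_edge",c,s),spot("latch_tab",c,s))
```

```text
[0.46627529 0.15077738 0.27824295] [-0.5 -0.6  0.4]
[(0.95, array([0.3368, 0.1865, 0.3276]), array([297., 156.]))] []
[(0.69, array([0.3382, 0.1925, 0.3328]), array([232., 313.]))] [(0.53, array([0.3738, 0.2303, 0.2417]), array([224., 303.]))]
```

The door is at about 1.57 rad. I'll back away, lift clear and verify.

apply_moves --commands '[0, -0.05, 0, 0, 0, -0.1, 0, 0, 0, -0.1, 0, 0, 0, 0, 0.15, 0, 0, 0, 0.2, 0, 0, 0, 0.2, 0, 0, -0.1, 0.1, 0, 0, 0, 0, 0, 0, 0, 0, 0]'

```text
time: 34.0
tool_pos: [0.4663, 0.0798, 0.4081]
tool_rot: [-3.142, -0.0, 0.118]
contact_force: [-0.3, 0.8, -0.1]
gripper_width: 0.0
grip_force: 0.0
```

Run:
```python
from h import *
st=robot.get_state();print(st["tool_pos"],st["contact_force"].round(1),st["time"])
for c in("scene","side","wrist"):
    s=snap(c);print(c,*[(n,spot(n,c,s)) for n in("door_edge","latch_tab","wedge","tray")],sep="\n")
```

```text
[0.46631494 0.07983515 0.40812935] [-0.3  0.8 -0.1] 34.0
scene
('door_edge', [])
('latch_tab', [(0.44, array([0.3788, 0.229 , 0.2391]), array([318., 169.]))])
('wedge', [(0.89, array([ 0.5239, -0.3334,  0.0054]), array([228., 351.])), (0.85, array([ 0.3997, -0.1254,  0.0005]), array([248., 278.])), (0.68, array([ 0.2467, -0.344 ,  0.0014]), array([167., 294.])), (0.51, array([ 0.4057,  0.3113, -0.0058]), array([340., 190.]))])
('tray', [(0.78, array([ 0.5233, -0.3331, -0.0017]), array([228., 351.]))])
side
('door_edge', [(0.92, array([0.3374, 0.1873, 0.3333]), array([234., 313.]))])
('latch_tab', [(0.63, array([0.3724, 0.2303, 0.2392]), array([224., 304.]))])
('wedge', [(0.89, array([ 0.3994, -0.1216,  0.0014]), array([372., 320.])), (0.77, array([ 0.5224, -0.3359,  0.0049]), array([450., 281.])), (0.62, array([ 0.2438, -0.3472, -0.0027]), array([457., 387.]))])
('tray', [(0.68, array([ 0.5196, -0.3338, -0.0015]), array([448., 283.]))])
wrist
('door_edge', [(0.82, array([0.334 , 0.1898, 0.3278]), array([155., 390.]))])
('latch_tab', [(0.48, array([ 0.495 ,  0.4473, -0.0042]), array([ 78., 126.]))])
('wedge', [(0.95, array([ 0.521 , -0.3367,  0.0036]), array([593., 172.])), (0.83, array([ 0.3974, -0.1237, -0.0051]), array([438., 231.]))])
('tray', [(0.57, array([ 5.202e-01, -3.381e-01, -1.000e-04]), array([592., 173.]))])
```

```bash
python3 -c "
from plant import robot
print(robot.hand_in())"
```

```text
the job is handed in; nothing more can be done
None
```

I handed the job in at about 34 s of robot time. By the cameras the wedge lies flat in the tray, the door stands square at about 1.57 rad, the latch is back at rest and the robot is clear of everything; the judge's verdict was not shown.

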